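Vent the bleed pot and hold its bayonet lid at half turn

ROBOT

A 6-joint arm with a two-finger parallel gripper is mounted at the origin on a cart in front of the work surface, level with it; the furniture and walls round the work are solid. World frame = base frame: x ahead of the robot, y to its left, z up, the work surface at z = 0. Lengths are in mm, angles in rad, forces in N, time in s.
With the tool pointing down it reaches from about 350 to 775 mm from the base axis. Payload 7.3 kg.
Tool frame: the origin (TCP) lies midway between the tips of the shut fingers; the grasp point (between the pads) lies 19 mm behind it; z points along the fingers, y is the line along which they close (so a half turn about z gives the same grasp; the last joint's range is limited). The gripper opens to 92 mm and grips with 3 to 60 N. Pads are 19 mm wide; open, the fingers measure 130 mm over their backs; the gripper's body (75 mm by 190 mm) begins 47 mm behind the grasp point.
Start: joints at [1.112, 0.342, 1.524, -0, 1.275, -0.146], TCP at [161.542, 499.552, 197.541] pointing down, gripper open.
Joint ranges: [-2.53, 2.53], [-0.77, 2.02], [0.04, 2.7], [-1, 4.14], [0.28, 2.66], [-3.11, 3.11]. Speed limits (rad/s): [2.57, 2.57, 3.14, 3.14, 3.14, 3.14].

INTERFACE

Orientations are given as a unit quaternion [x, y, z, w].
In Python, from bench import * gives the robot as it stands. The module is installed in compiled form; this text tells all that it offers.
- The arm moves only by the shell command python3 -m pendant 'ROWS' [FORCE]. ROWS is a JSON object of lists of equal length, an entry for each row: "delta_pos": the shift along the tool's x, y, z in cm, a list of three; "turn": the turn, a rotation vector about the tool's x, y, z in rad, a list of three; "claw": the opening, from -1 (shut) to 1 (fully open). In form: {"delta_pos": [[tx, ty, tz], ...], "turn": [[rx, ry, rz], ...], "claw": [claw, ...]}. A call has exactly 8 rows; each row shifts and turns the commanded pose from where the row before left it, along the tool's axes as they then stand; what a row does not reach is not made up. A row lasts 1/8 s, in which the tool goes at most 62.5 mm and 10.7 degrees, less where a joint would pass 70% of its speed; a pose out of reach is approached as far as the arm can. A call is refused whole if a number of a shift passes 6.25 or a number of a turn 0.188, either way. A call with a gripper value outside its range is refused whole. The fingers move at their own pace and stop on an object; FORCE is the grip in N (left out, the last holds). Time passes only in rows, so rows that do not move let the fingers close, or fill a call up. It gives the time, the measured TCP pose, the force, the opening and the grip force at its end, in the units of the state.
- get_state(): the state, without advancing time (a new reading comes with each control period).
- read_camera(name): name is "scene" or "top" or "wrist"; returns the picture (384x512x3 uint8, red, green, blue); there is no depth.
- calibration(name): a dict with "camera_matrix" (3x3 intrinsics, pixels), "R" (3x3) and "t" (3): a world point X has camera coordinates R X + t; the wrist camera has in their place "hand_eye" (4x4, takes a point from camera to tool coordinates, whose origin is the TCP and whose axes are the flange's). Camera axes: x right, y down, z forward; pixel columns grow to the right and rows downward; lengths in mm; the calibration is good to about 2 mm. A picture is of the moment at which its call begins: read the wrist's pose just before it. calibration takes no time and is no camera call.
- close_job(): hands the job in; it is judged then, once.
The state is a dict: "time": time; "qpos": joint angles; "joint_velocities": joint speeds; "tau": joint torques, N m; "ee_pos": TCP position; "tcp_rot": TCP orientation; "force": force on the tool from outside, world axes, zero at the start; "moment": the same for the moment, N m; "gripper_width": finger opening in mm; "finger_force": force on a finger pad.
Only numpy, scipy, OpenCV 4.12 (cv2) and the standard library are available. Lean on these libraries where they do the work, as an engineer would, in place of code of your own. Each camera call takes 0.05 s, during which the arm holds its last target. There are 200 camera calls.

TASK

Vent the bleed pot: press the mushroom plunger beside the pot right down to its stop, then let it come back up. Then fit the bayonet lid fully home in the pot's collar and turn it clockwise (seen from above) to half way, where its grip bar points at the two raised ribs on the collar, without ever turning it on into the lock click. Finish while still gripping the lid there (the valve under it is sprung and would turn it back), and leave the tin, the small carton and the glue bottle where they stand.

Things in the scene. Friction and masses are not known exactly. Their poses are not given: they have to be found in the camera images.
- pot: Bleed pot fixed to the table: a dark base plate 130 (x) x 215 (y) x 10 mm, reaching 70 mm to -y and 145 mm to +y of the axis, carrying a round aluminium pot 84 mm across, its flat collar top 85 mm above the table. A thin pipe joins it to the plunger post. Origin: on the table under the pot's axis; z up.
- mouth (a point): Centre of the collar's top face, 85 mm above the table; axes as the pot's. The 50 mm bore has two slots at +x and -x, 15 mm wide, reaching 32 mm from the axis, edges bevelled 1.5 mm. The lid's lugs pass them and turn below the 8 mm thick ledge, with 3 mm play up; stops inside block any anticlockwise turn and end the clockwise turn at about 95 degrees.
- half_way (a point): Same point as mouth; its x axis points at one of two raised upright ribs, 5 mm wide, standing out to 50 mm from the axis on the outside of the collar, 45 degrees clockwise (seen from above) from the slots. At half way the lid's x axis lies along it, either way round.
- locked (a point): Same point as mouth; its x axis lies 90 degrees clockwise from the slots: the bar's direction in the lock. Two round 12 mm buttons on the pot's side, 76 degrees clockwise from the slots, house sprung balls: the lid begins to rub on them about 57 degrees from the slots and clicks in by 85 to 90.
- valve (a joint): Turn of the sprung valve disc in the pot's floor, rad, 0 at rest, growing clockwise. Its upright blade, 30 x 5 mm, top 14 mm below the collar's top, lies along the pot's y and enters the lid's underside with 2.5 mm play each side: about 12 degrees free, then the lid turns it against 0.03 to 0.13 N m (0.07 at half way), which turns the lid part of the way back when let go.
- plunger (a joint): How far the relief plunger is pressed, in m: 0 up, 0.012 at its stop. Spring force 3.6 N at first, 7.6 N at the stop; it returns by itself.
- plunger_top (a point): Centre of the top of the plunger's mushroom head (32 mm across, black, 80 mm above the table when up), on the base plate 105 mm to the pot's +y side of the pot's axis.
- lid: Loose bayonet lid, 0.12 kg, standing on its skirt. Origin: centre of its underside; z up; x along the grip bar; alike after half a turn. Skirt 44 mm across, 20 high; two lugs 10 wide at +x and -x reach 29 mm from the axis, 3 to 9 mm up; flange 80 mm across, 20 to 27 mm up. Home in the pot the flange rests on the collar, the underside 20 mm below the collar's top.
- lid_grip (a point): Point 40 mm above the lid's underside, in the middle of its upright black grip bar: 58 mm long (lid x), 12 mm thick (lid y), standing on the flange from 27 to 52 mm above the underside. Grip it across its thickness; the bar points at the lugs.
- pin_tin_1: Bystander: round red tin with a pale lid, 74 mm across, 50 mm high, no grip bar. Origin under its centre.
- load_box: Bystander: small white and orange carton, 62 x 88 x 46 mm. Origin under its centre.
- glue_bottle: Bystander: small white glue bottle with a nozzle, 33 mm across, 96 mm high. Origin under its centre.
Mind the look-alikes: they are no part of the job. Leave any green, pink or turquoise look-alike of the lid alone.

How it is judged (in metres and radians):
On the way, in this order (a step that is already met when the one before it is completed fails the run):
1. the plunger is pressed down to its stop (at least 10.5 of 12 mm), while the lid is not in the pot (value of joint plunger above 0.0105 m and horizontal distance between lid and mouth above 0.06 m), for 0.1 s.
2. the plunger has come back up (less than 2 mm pressed) (value of joint plunger below 0.002 m), for 0.1 s.
3. the lid is home in the collar (underside at least 17 mm below the collar's top, on the axis within 4 mm) (z of lid in the frame of mouth below -0.017 m and horizontal distance between lid and mouth below 0.004 m), for 0.1 s.
At the end, for the whole second after the job is handed in: The lid sits home in the collar (underside at least 16.5 mm below the collar's top, within 4 mm of the axis, upright within 6 degrees), its bar within 9 degrees of the half-way ribs and still, the fingers still hold it (more than 1 N) and the plunger is up (angle between the x axis of lid and the x axis of half_way, either way round below 0.16 rad and z of lid in the frame of mouth below -0.0165 m and horizontal distance between lid and mouth below 0.004 m and angle between lid's own z axis and vertical below 0.1 rad and angular speed of lid below 0.1 rad/s and contact force between the fingers and lid above 1 N and value of joint plunger below 0.002 m); the arm keeps its last pose, push and grip.
It fails at once if the lid is turned on into the lock click (within 20 degrees of the locked direction) (z of lid in the frame of mouth below -0.012 m and horizontal distance between lid and mouth below 0.01 m and angle between the x axis of lid and the x axis of locked, either way round below 0.35 rad).
It fails at once if the tin is moved more than 25 mm (distance of pin_tin_1 from where it was at the start of the episode above 0.025 m).
It fails at once if the small carton is moved more than 25 mm (distance of load_box from where it was at the start of the episode above 0.025 m).
It fails at once if the glue bottle is moved more than 25 mm (distance of glue_bottle from where it was at the start of the episode above 0.025 m).
It also fails if it takes over 58 s, if anything falls off the work surface, if the arm or the gripper's body presses on something with over 40 N, if the wrist force passes 120 N, or if a joint passes its speed limit or range.

## Working session

There is one attempt and no reset: what is moved stays moved. The work goes in short steps, Python scripts to look and compute and a shell command to move; the robot and the scene stay as the last step left them, time stands still between calls to the robot, and variables do not carry over. Pictures are saved under pics/ and viewed, at most 10 in all, crops included, and the job is handed in when it is done.

```bash
mkdir -p pics; python3 - <<'E'
from bench import *
import cv2,numpy as np
s=get_state();print(s)
for n in ["top","scene"]:
    im=read_camera(n);cv2.imwrite(f"pics/{n}0.png",im[:,:,::-1]);c=calibration(n);print(n,c)
print(calibration("wrist"))
E
```

```text
{'time': 0.0, 'qpos': array([ 1.11202395e+00,  3.42709993e-01,  1.52500900e+00, -3.55833777e-05,
        1.27542351e+00, -1.45995204e-01]), 'joint_velocities': array([-1.17623382e-04, -2.65878746e-04, -1.43403255e-05, -1.49242326e-04,
        1.27186478e-04, -1.29090686e-03]), 'tau': array([-1.64331424e-03, -4.31237018e+01, -2.44217223e+01,  7.15607777e-02,
        5.60554233e-02, -1.31477846e-04]), 'ee_pos': array([161.32639643, 499.11715609, 196.85441738]), 'tcp_rot': array([ 1.55746712e-01,  9.87796720e-01, -7.44832054e-04, -2.14524460e-04]), 'force': array([ 1.78112533, -0.11514717,  0.36975481]), 'moment': array([-0.00131092,  0.02419247, -0.02024605]), 'finger_force': 0.0, 'gripper_width': 92.06927040617688}
top {'camera_matrix': array([[424.80239609,   0.        , 254.40651537],
       [  0.        , 424.80239609, 189.60901511],
       [  0.        ,   0.        ,   1.        ]]), 'R': array([[-0.02417267, -0.99952609, -0.0190599 ],
       [-0.98735538,  0.02685748, -0.1562307 ],
       [ 0.15666856,  0.01504238, -0.98753668]]), 't': array([  30.90981378,  530.00222132, 1444.8
[... 226 characters left out ...]
6,  0.01410955],
       [-0.56854421, -0.31256397, -0.76096074],
       [ 0.67715213,  0.34745548, -0.64864449]]), 't': array([-264.87763852,  386.30700964,  691.70681626])}
{'camera_matrix': array([[294.40395362,   0.        , 257.755224  ],
       [  0.        , 294.40395362, 187.46333371],
       [  0.        ,   0.        ,   1.        ]]), 'hand_eye': array([[ 6.46051877e-05, -9.68534174e-01, -2.48880595e-01,
         6.67960209e+01],
       [ 9.99999940e-01, -2.19717474e-05,  3.45087459e-04,
         9.78966654e-01],
       [-3.39697338e-04, -2.48880602e-01,  9.68534114e-01,
        -1.88009508e+02],
       [ 0.00000000e+00,  0.00000000e+00,  0.00000000e+00,
         1.00000000e+00]])}
```

View pics/top0.png

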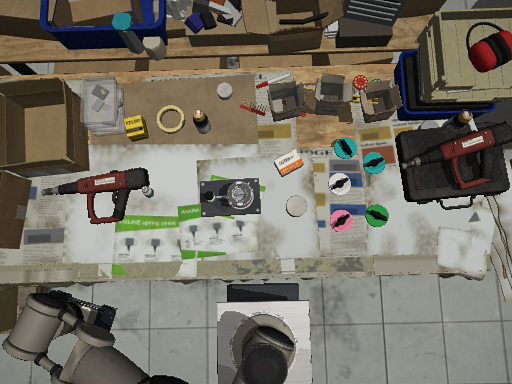

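View pics/scene0.png

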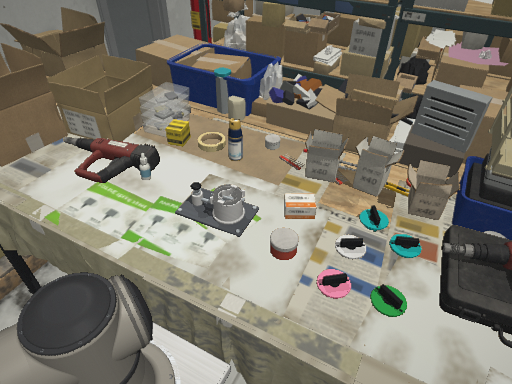

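The top view shows the white lid at (340,184), the pot at (238,195), the plunger head at (208,197), the tin at (297,206) and the carton at (289,162). The glue bottle is at (148,190).

```bash
cat > h.py <<'E'
from bench import *
import cv2,numpy as np
from scipy.spatial.transform import Rotation as Ro
def cam(name,s=None):
    c=calibration(name);K=c["camera_matrix"]
    if name!="wrist": return K,c["R"],c["t"]
    s=s or get_state();A=np.eye(4);A[:3,:3]=Ro.from_quat(s["tcp_rot"]).as_matrix();A[:3,3]=s["ee_pos"]
    M=np.linalg.inv(A@c["hand_eye"]);return K,M[:3,:3],M[:3,3]
def onz(px,z,C):
    K,R,t=C;d=R.T@np.linalg.inv(K)@np.array([px[0],px[1],1.]);o=-R.T@t
    return o+d*(z-o[2])/d[2]
def proj(X,C):
    K,R,t=C;p=K@(R@np.asarray(X,float)+t);return p[:2]/p[2]
def tooldelta(target,s=None):
    s=s or get_state();return Ro.from_quat(s["tcp_rot"]).as_matrix().T@(np.asarray(target)-s["ee_pos"])/10
def yaw(s):
    m=Ro.from_quat(s["tcp_rot"]).as_matrix();return m[:,0],m[:,1],m[:,2]
E
python3 - <<'E'
from h import *
C=cam("top")
for n,p,z in [("lid",(340,184),27),("pot",(238.5,195),85),("plunger",(208,197),80),("tin",(297,206),50),("carton",(289,162),46),("glue",(148,190),90),("pink",(341,221),27),("teal",(374,162),27),("teal2",(345,149),27)]:
    print(n,onz(p,z,C).round(0))
im=cv2.imread("pics/top0.png")
cv2.imwrite("pics/topc.png",cv2.resize(im[130:250,180:400],None,fx=3.6,fy=3.6,interpolation=cv2.INTER_CUBIC)[:600,:800])
print(yaw(get_state()))
E
```

```text
lid [ 545. -285.   27.]
pot [507.  71.  85.]
plunger [503. 175.  80.]
tin [ 468. -129.   50.]
carton [ 625. -107.   46.]
glue [531. 378.  90.]
pink [ 414. -281.   27.]
teal [ 621. -410.   27.]
teal2 [ 671. -310.   27.]
(array([-9.51494750e-01,  3.07664928e-01,  1.83230658e-04]), array([ 0.30766441,  0.95149396, -0.00136539]), array([-5.94424766e-04, -1.24278566e-03, -9.99999051e-01]))
```

View pics/topc.png

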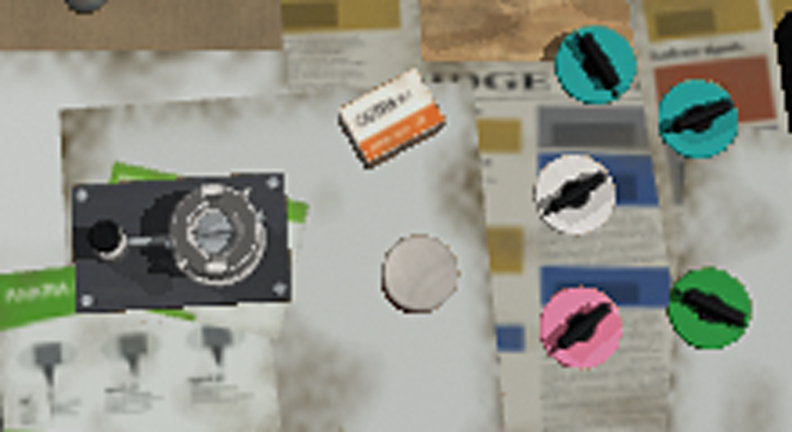

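```bash
python3 -m pendant '{"delta_pos":[[-2.5,-3.5,-1],[-4,-4.4,-0.5],[-4.2,-4.4,-0.3],[-4.2,-4.5,-0.3],[-4.2,-4.5,-0.3],[-4.2,-4.5,-0.3],[-4.2,-4.5,-0.3],[-3.5,-4,0]],"turn":[[0,0,-0.157],[0,0,-0.156],[0,0,0],[0,0,0],[0,0,0],[0,0,0],[0,0,0],[0,0,0]],"claw":[-1,-1,-1,-1,-1,-1,-1,-1]}' 10
python3 - <<'E'
from h import *
print(tooldelta((505,120,225)),yaw(get_state()))
E
```

```text
time: 1.1
ee_pos: [453.6, 143.0, 227.5]
tcp_rot: [0.0, 1.0, 0.0, 0.0]
force: [0.9, 0.6, 0.4]
gripper_width: 16.3
finger_force: 0.0
[-5.14427187 -2.29717771  0.25406803] (array([-9.99999717e-01,  7.05865404e-04, -2.62023166e-04]), array([7.05816579e-04, 9.99999734e-01, 1.86384562e-04]), array([ 2.62154659e-04,  1.86199569e-04, -9.99999948e-01]))
```

```bash
python3 -m pendant '{"delta_pos":[[-2.5,-1.2,0],[-2,-1,0],[0,0,0],[0,0,0],[0,0,0],[0,0,0],[0,0,0],[0,0,0]],"turn":[[0,0,0],[0,0,0],[0,0,0],[0,0,0],[0,0,0],[0,0,0],[0,0,0],[0,0,0]],"claw":[-1,-1,-1,-1,-1,-1,-1,-1]}'
python3 - <<'E'
from h import *
s=get_state();C=cam("wrist",s);im=read_camera("wrist");np.savez("w1.npz",im=im,K=C[0],R=C[1],t=C[2])
print(s["ee_pos"]);print(proj((507,71,85),C),proj((503,175,80),C))
cv2.imwrite("pics/w1.png",cv2.resize(im[:,:,::-1],(800,600)))
E
```

```text
time: 2.1
ee_pos: [497.2, 123.0, 227.6]
tcp_rot: [-0.0, 1.0, 0.0, 0.0]
force: [-0.1, -0.9, -0.9]
gripper_width: 0.4
finger_force: 0.0
[497.21274806 123.04762051 227.61311767]
[211.62060114 180.08931686] [301.39465735 175.8173247 ]
```

View pics/w1.png

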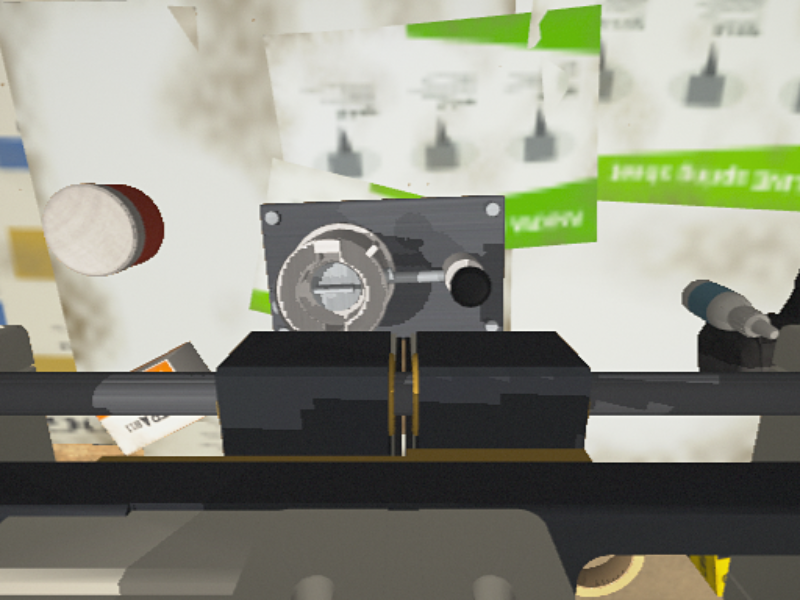

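The wrist view (upscaled) shows the collar around (336,285) with its slots up and down, the plunger head at (468,286), the base plate's corners and the pot's blade. All of them are clear of the fingers.

```bash
python3 - <<'E'
from h import *
d=np.load("w1.npz");C=(d["K"],d["R"],d["t"]);k=1/1.5625
pl=onz((468*k,286*k),80,C);print("pl",pl,"pot",onz((336*k,285*k),85,C))
print("corners",onz((262*k,205*k),10,C),onz((503*k,196*k),10,C))
print("need",tooldelta((pl[0],pl[1],100)))
im=d["im"];cv2.imwrite("pics/w1c.png",cv2.resize(im[125:220,165:330,::-1],None,fx=4.8,fy=4.8,interpolation=cv2.INTER_CUBIC))
E
```

```text
pl [511.65745139 173.12557118  80.        ] pot [509.73496296  74.84177238  85.        ]
corners [456.32545962   2.00381573  10.        ] [448.57862664 210.72044567  10.        ]
need [-1.4443252   5.00764971 12.7575197 ]
```

View pics/w1c.png

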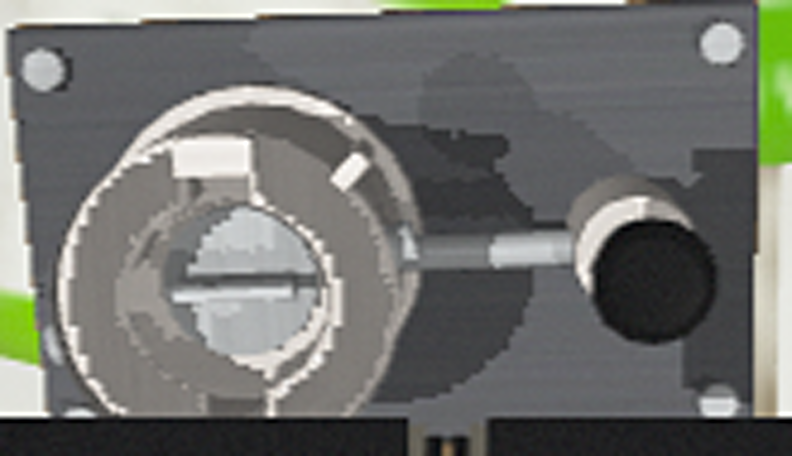

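```bash
python3 -m pendant '{"delta_pos":[[-1.2,5.2,0],[0,0,5.5],[0,0,5.5],[0,0,2.6],[0,0,1.2],[0,0,1.0],[0,0,0.4],[0,0,0]],"turn":[[0,0,0],[0,0,0],[0,0,0],[0,0,0],[0,0,0],[0,0,0],[0,0,0],[0,0,0]],"claw":[-1,-1,-1,-1,-1,-1,-1,-1]}'

```

```text
time: 3.15
ee_pos: [509.7, 175.0, 66.0]
tcp_rot: [-0.0, 1.0, 0.0, 0.0]
force: [0.2, -0.2, -0.0]
gripper_width: 0.6
finger_force: 0.0
```

No contact force was felt, so I'll look.

```bash
python3 - <<'E'
from h import *
s=get_state();print(s["force"],s["ee_pos"]);im=read_camera("wrist");sc=read_camera("scene")
a=cv2.resize(im[:,:,::-1],(512,384));b=cv2.resize(sc[160:250,150:270,::-1],(512,384))
cv2.imwrite("pics/p1.png",cv2.resize(np.hstack([a,b]),(800,300)))
E
```

```text
[ 0.217474   -0.19034406 -0.04142789] [509.66982991 174.99686079  66.04436536]
```

View pics/p1.png

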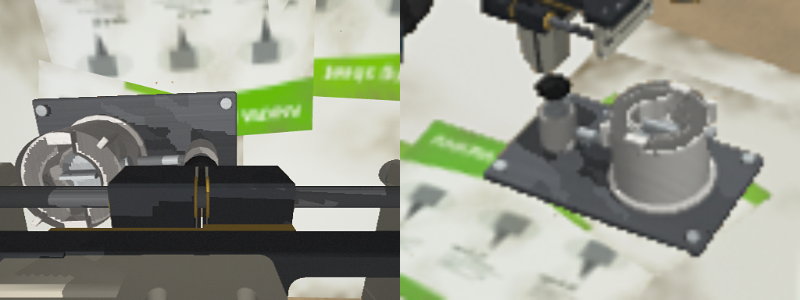

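```bash
python3 - <<'E'
from h import *
s=get_state();e=s["ee_pos"];C=cam("scene")
for dz in (0,15,30,45): print(dz,proj(e+[0,0,dz],C))
for X in [(507,71,85),(509,175,80),(503,175,80),(503,175,66)]: print(X,proj(X,C))
T=cam("top")
print(proj(e,T),proj((509,175,80),T))
sc=read_camera("scene");tp=read_camera("top")
a=cv2.resize(sc[145:245,160:260,::-1],(400,400),interpolation=cv2.INTER_CUBIC);b=cv2.resize(tp[150:250,160:260,::-1],(400,400),interpolation=cv2.INTER_CUBIC)
cv2.imwrite("pics/p2.png",np.hstack([a,b]))
E
```

```text
0 [195.27606584 188.63436845]
15 [194.76938324 184.62847453]
30 [194.25317727 180.54728765]
45 [193.72717688 176.38866494]
(507, 71, 85) [225.13413347 195.69710326]
(509, 175, 80) [194.66661134 185.14281014]
(503, 175, 80) [193.44059697 186.31061768]
(503, 175, 66) [193.92700089 190.05081059]
[208.5913881  195.70140692] [208.1104963 195.3697496]
```

View pics/p2.png

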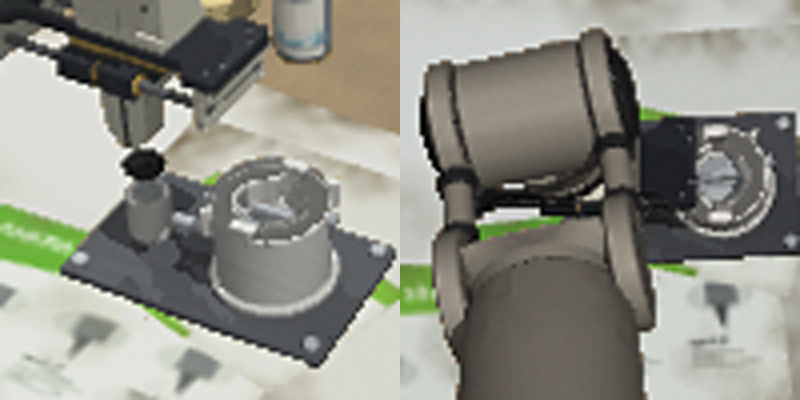

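In both views the tip hangs above the head, apparently about 20–30 mm higher than reported. I'll probe down gently.

```bash
python3 -m pendant '{"delta_pos":[[0,0,0.3],[0,0,0.3],[0,0,0.2],[0,0,0.2],[0,0,0.2],[0,0,0.2],[0,0,0],[0,0,0]],"turn":[[0,0,0],[0,0,0],[0,0,0],[0,0,0],[0,0,0],[0,0,0],[0,0,0],[0,0,0]],"claw":[-1,-1,-1,-1,-1,-1,-1,-1]}'

```

```text
time: 4.35
ee_pos: [509.3, 175.0, 51.6]
tcp_rot: [-0.0, 1.0, 0.0, 0.0]
force: [-0.5, 0.1, -0.4]
gripper_width: 0.9
finger_force: 0.0
```

```bash
python3 -m pendant '{"delta_pos":[[0,0,0.2],[0,0,0.2],[0,0,0.2],[0,0,0.2],[0,0,0],[0,0,0],[0,0,0],[0,0,0]],"turn":[[0,0,0],[0,0,0],[0,0,0],[0,0,0],[0,0,0],[0,0,0],[0,0,0],[0,0,0]],"claw":[-1,-1,-1,-1,-1,-1,-1,-1]}'

```

```text
time: 5.35
ee_pos: [509.5, 175.0, 43.8]
tcp_rot: [-0.0, 1.0, 0.0, 0.0]
force: [-1.2, -0.6, 5.0]
gripper_width: 0.3
finger_force: 2.8
```

```bash
python3 -m pendant '{"delta_pos":[[0,0,0.3],[0,0,0.3],[0,0,0.3],[0,0,0.2],[0,0,0],[0,0,0],[0,0,0],[0,0,0]],"turn":[[0,0,0],[0,0,0],[0,0,0],[0,0,0],[0,0,0],[0,0,0],[0,0,0],[0,0,0]],"claw":[-1,-1,-1,-1,-1,-1,-1,-1]}'

```

```text
time: 6.35
ee_pos: [510.2, 175.2, 38.0]
tcp_rot: [-0.0, 1.0, 0.0, 0.002]
force: [-14.5, -3.8, 49.5]
gripper_width: 0.6
finger_force: 24.4
```

```bash
python3 -m pendant '{"delta_pos":[[0,0,-2],[0,0,-5.5],[0,0,-5.5],[0,0,-5.5],[-2,-5,0],[-2,-5,0],[0,0,0],[0,0,0]],"turn":[[0,0,0],[0,0,0],[0,0,0],[0,0,0],[0,0,0],[0,0,0],[0,0,0],[0,0,0]],"claw":[-1,-1,-1,-1,-1,-1,-1,1]}'
python3 - <<'E'
from h import *
s=get_state();C=cam("wrist",s);im=read_camera("wrist");np.savez("w2.npz",im=im,K=C[0],R=C[1],t=C[2],e=s["ee_pos"])
print(s["ee_pos"],s["qpos"]);print(proj((508,73,85),C))
cv2.imwrite("pics/w2.png",cv2.resize(im[80:220,150:340,::-1],None,fx=4.2,fy=4.2,interpolation=cv2.INTER_CUBIC))
E
```

```text
time: 7.35
ee_pos: [548.9, 75.2, 216.9]
tcp_rot: [0.0, 1.0, 0.0, -0.001]
force: [-0.5, 0.4, 1.4]
gripper_width: 6.4
finger_force: 0.0
[548.90796712  75.17725276 216.88791508] [-2.60151007e-03  3.82453918e-01  1.40873134e+00  6.04714485e-04
  1.35171905e+00 -1.57301551e+00]
[254.626317   136.53095662]
```

View pics/w2.png

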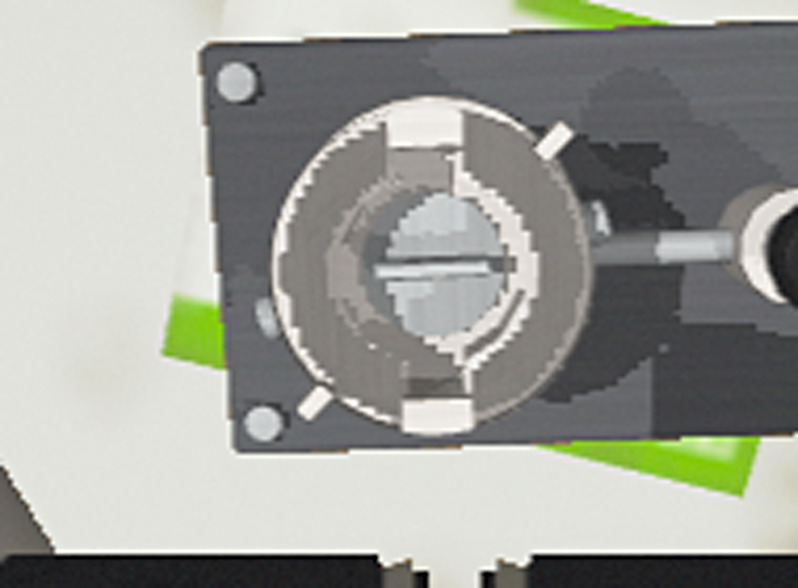

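The close view shows the collar centred at about crop (431,269). The slots point 2.2° off the world x axis, and the ribs are at (553,140) and (315,402). The TCP is reported about 30 mm beyond the physical fingertips, and I'll allow for that. Next is the lid.

```bash
python3 -m pendant '{"delta_pos":[[0,-4.5,0],[-0.5,-6,0],[-0.5,-6,0],[-0.5,-6,0],[0,-6,0],[0,-6,0],[0,-4.5,0],[0,0,0]],"turn":[[0,0,0],[0,0,0],[0,0,0],[0,0,0],[0,0,0],[0,0,0],[0,0,0.18],[0,0,0.18]],"claw":[1,1,1,1,1,1,1,1]}'
python3 -m pendant '{"delta_pos":[[0,0,0],[0,0,0],[0,0,0],[0,0,0],[0,0,0],[0,0,0],[0,0,0],[0,0,0]],"turn":[[0,0,0.18],[0,0,0.18],[0,0,0.18],[0,0,0.165],[0,0,0],[0,0,0],[0,0,0],[0,0,0]],"claw":[1,1,1,1,1,1,1,1]}'
python3 - <<'E'
from h import *
d=np.load("w2.npz");C=(d["K"],d["R"],d["t"])
for p in [(431,265),(431,270)]: print("pot",onz((150+p[0]/4.2,80+p[1]/4.2),85,C))
s=get_state();C=cam("wrist",s);im=read_camera("wrist");np.savez("w3.npz",im=im,K=C[0],R=C[1],t=C[2],e=s["ee_pos"])
x=yaw(s)[0];print(s["ee_pos"],np.degrees(np.arctan2(x[1],x[0])),proj((545,-285,27),C))
hsv=cv2.cvtColor(im,cv2.COLOR_RGB2HSV)
m=((hsv[...,2]<70)).astype(np.uint8)
n,l,st,ce=cv2.connectedComponentsWithStats(m)
for i in range(1,n):
    if st[i,4]>150: print(st[i],ce[i].round(1))
cv2.imwrite("pics/w3.png",cv2.resize(im[:,:,::-1],(800,600)))
E
```

```text
time: 8.4
ee_pos: [564.1, -317.0, 216.4]
tcp_rot: [0.183, 0.983, 0.0, -0.0]
force: [0.3, 1.2, 0.1]
gripper_width: 89.1
finger_force: 0.0
time: 9.4
ee_pos: [564.4, -315.0, 217.5]
tcp_rot: [0.507, 0.862, 0.0, -0.0]
force: [-0.8, -0.2, -0.3]
gripper_width: 91.9
finger_force: 0.0
pot [515.00775278  70.81015616  85.        ]
pot [516.28709915  70.80405502  85.        ]
[ 564.40500168 -314.96489164  217.49552242] 119.04774818635478 [255.25857564 137.72482899]
[151  51  27  57 845] [164.4  81.2]
[250 114  21  52 587] [260.3 138.2]
[111 164  45  33 633] [134.1 179.3]
[314 194  48  20 678] [337.2 205.3]
[    0   204   512   180 44343] [283.9 293.4]
```

View pics/w3.png

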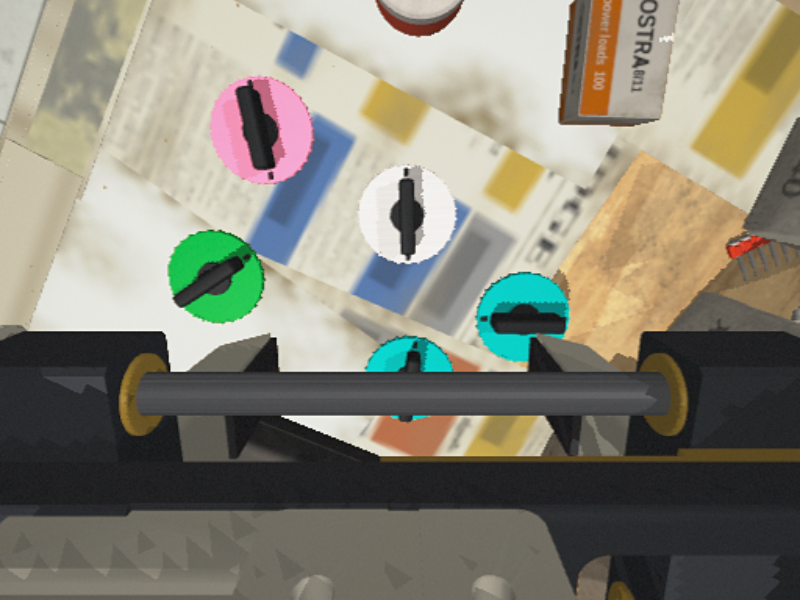

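The white lid's flange is centred at (407,214) in the 800-px view, with its bar almost upright in the picture. The open finger tips at (275,335) and (530,335) show 92 mm over 163 px. That confirms they are about 32 mm short of the reported TCP.

```bash
python3 - <<'E'
from h import *
d=np.load("w3.npz");C=(d["K"],d["R"],d["t"]);im=d["im"]
hsv=cv2.cvtColor(im,cv2.COLOR_RGB2HSV);m=(hsv[...,2]<70).astype(np.uint8)
n,l,st,ce=cv2.connectedComponentsWithStats(m);i=l[138,260];ys,xs=np.where(l==i)
# bar ends excluding hub rows: row-wise centres
P=[]
for r in np.unique(ys):
    c=xs[ys==r]
    if len(c)<13: P.append((c.mean(),r))
P=np.array(P);f=np.polyfit(P[:,1],P[:,0],1);print(f,P[0],P[-1])
a=onz((np.polyval(f,ys.min()),ys.min()),52,C);b=onz((np.polyval(f,ys.max()),ys.max()),52,C)
v=a-b;print("bar ends",a,b,"mid",(a+b)/2,"len",np.hypot(*v[:2]),"ang",np.degrees(np.arctan2(v[1],v[0])))
fl=onz((260.8,137.3),27,C);print("flange",fl)
w=((hsv[...,1]<35)&(hsv[...,2]>170)).astype(np.uint8)
print(tooldelta((fl[0],fl[1],100)))
E
```

```text
[2.05466634e-02 2.57559921e+02] [260.5 114. ] [261. 165.]
bar ends [ 535.64378341 -256.51571154   52.        ] [ 566.06787016 -308.43797169   52.        ] mid [ 550.85582679 -282.47684161   52.        ] len 60.1792834177219 ang 120.36836597987303
flange [ 550.90212416 -281.1106061    27.        ]
[ 3.61733949  0.466694   11.74831389]
```

```bash
python3 -m pendant '{"delta_pos":[[3.6,0.4,0],[0,0,5.5],[0,0,5.5],[0,0,5.5],[0,0,3],[0,0,1.2],[0,0,0.6],[0,0,0.2]],"turn":[[0,0,-0.02],[0,0,0],[0,0,0],[0,0,0],[0,0,0],[0,0,0],[0,0,0],[0,0,0]],"claw":[1,1,1,1,1,1,1,1]}'
python3 -m pendant '{"delta_pos":[[0,0,0],[0,0,0],[0,0,0],[0,0,0],[0,0,0],[0,0,0],[0,0,0],[0,0,0]],"turn":[[0,0,0],[0,0,0],[0,0,0],[0,0,0],[0,0,0],[0,0,0],[0,0,0],[0,0,0]],"claw":[-1,-1,-1,-1,-1,-1,-1,-1]}' 35
```

```text
time: 10.45
ee_pos: [551.2, -282.1, 3.5]
tcp_rot: [0.499, 0.867, -0.0, 0.001]
force: [0.3, 0.5, -0.2]
gripper_width: 91.7
finger_force: 0.0
time: 11.45
ee_pos: [550.4, -281.6, 2.5]
tcp_rot: [0.499, 0.867, 0.0, -0.0]
force: [-0.1, 0.2, 0.5]
gripper_width: 16.0
finger_force: 0.0
```

```bash
python3 -m pendant '{"delta_pos":[[0,0,0],[0,0,0],[0,0,0],[0,0,0],[0,0,-0.5],[0,0,-1],[0,0,-1.5],[0,0,0]],"turn":[[0,0,0],[0,0,0],[0,0,0],[0,0,0],[0,0,0],[0,0,0],[0,0,0],[0,0,0]],"claw":[-1,-1,-1,-1,-1,-1,-1,-1]}' 35
python3 - <<'E'
from h import *
s=get_state();print(s["finger_force"],s["gripper_width"],s["ee_pos"],s["force"])
E
```

```text
time: 12.45
ee_pos: [551.6, -282.4, 34.6]
tcp_rot: [0.499, 0.867, -0.0, 0.002]
force: [0.6, 0.5, -1.9]
gripper_width: 11.5
finger_force: 35.0
34.99149262905121 11.533643043441113 [ 551.6091401  -282.36578434   34.63194531] [ 0.57508722  0.48706446 -1.8781366 ]
```

Lid gripped. Lift and turn it to the slot direction.

```bash
python3 -m pendant '{"delta_pos":[[0,0,-3],[0,0,-4],[0,0,-4],[0,0,-2],[0,0,0],[0,0,0],[0,0,0],[0,0,0]],"turn":[[0,0,-0.12],[0,0,-0.18],[0,0,-0.18],[0,0,-0.18],[0,0,-0.18],[0,0,-0.18],[0,0,-0.066],[0,0,0]],"claw":[-1,-1,-1,-1,-1,-1,-1,-1]}' 
python3 - <<'E'
from h import *
s=get_state();x=yaw(s)[0];print(np.degrees(np.arctan2(x[1],x[0])),s["ee_pos"],s["finger_force"],tooldelta((516.5,70.9,s["ee_pos"][2])))
E
```

```text
time: 13.45
ee_pos: [550.3, -281.5, 162.4]
tcp_rot: [-0.02, 1.0, 0.0, -0.0]
force: [-0.0, -0.4, -1.0]
gripper_width: 11.6
finger_force: 35.0
-177.67796019421095 [ 550.31580442 -281.5024405   162.40879505] 34.99101161956787 [1.95100485e+00 3.53483152e+01 8.96324029e-03]
```

```bash
python3 -m pendant '{"delta_pos":[[0.2,3,0],[0.3,5,0],[0.3,5.5,0],[0.3,5.5,0],[0.3,5.5,0],[0.3,5,0],[0.2,4,0],[0,1.85,0]],"turn":[[0,0,0],[0,0,0],[0,0,0],[0,0,0],[0,0,0],[0,0,0],[0,0,0],[0,0,0]],"claw":[-1,-1,-1,-1,-1,-1,-1,-1]}' 
python3 - <<'E'
from h import *
s=get_state();x=yaw(s)[0];print(np.degrees(np.arctan2(x[1],x[0])),s["ee_pos"],tooldelta((516.5,70.9,110)))
C=cam("wrist",s);im=read_camera("wrist");np.savez("w4.npz",im=im,K=C[0],R=C[1],t=C[2])
cv2.imwrite("pics/w4.png",cv2.resize(im[:,:,::-1],(800,600)))
E
```

```text
time: 14.45
ee_pos: [516.5, 72.7, 162.7]
tcp_rot: [-0.021, 1.0, 0.0, 0.0]
force: [0.2, -0.2, -0.3]
gripper_width: 11.7
finger_force: 35.0
-177.59230887158768 [516.4706968   72.66801865 162.66377073] [ 0.00530139 -0.17755362  5.26634993]
```

```bash
python3 -m pendant '{"delta_pos":[[0,-0.1,3],[0,0,2.5],[0,0,1],[0,0,0.3],[0,0,0.3],[0,0,0.3],[0,0,0],[0,0,0]],"turn":[[0,0,0],[0,0,0],[0,0,0],[0,0,0],[0,0,0],[0,0,0],[0,0,0],[0,0,0]],"claw":[-1,-1,-1,-1,-1,-1,-1,-1]}' 
python3 - <<'E'
from h import *
s=get_state();print(s["force"],s["moment"],s["ee_pos"])
E
```

```text
time: 15.5
ee_pos: [517.1, 69.9, 88.8]
tcp_rot: [-0.021, 1.0, 0.0, 0.0]
force: [0.1, 0.3, -1.6]
gripper_width: 11.6
finger_force: 35.0
[ 0.11545481  0.30948405 -1.60346891] [-0.00096059 -0.00096762  0.05573462] [517.10712367  69.85915726  88.78700367]
```

Just above the collar. Guarded descent next.

```bash
python3 -m pendant '{"delta_pos":[[0,0,0.2],[0,0,0.2],[0,0,0.2],[0,0,0.1],[0,0,0],[0,0,0],[0,0,0],[0,0,0]],"turn":[[0,0,0],[0,0,0],[0,0,0],[0,0,0],[0,0,0],[0,0,0],[0,0,0],[0,0,0]],"claw":[-1,-1,-1,-1,-1,-1,-1,-1]}' 
python3 - <<'E'
from h import *
s=get_state();print(s["force"],s["moment"],s["ee_pos"])
E
```

```text
time: 16.5
ee_pos: [517.0, 69.8, 81.6]
tcp_rot: [-0.021, 1.0, 0.0, 0.0]
force: [-0.4, 0.5, -1.7]
gripper_width: 11.7
finger_force: 35.0
[-0.40851429  0.52048749 -1.67099424] [0.02087663 0.00649475 0.02216036] [516.95906156  69.79724814  81.57799904]
```

```bash
python3 -m pendant '{"delta_pos":[[0,0,0.2],[0,0,0.2],[0,0,0.2],[0,0,0.2],[0,0,0.2],[0,0,0.2],[0,0,0],[0,0,0]],"turn":[[0,0,0],[0,0,0],[0,0,0],[0,0,0],[0,0,0],[0,0,0],[0,0,0],[0,0,0]],"claw":[-1,-1,-1,-1,-1,-1,-1,-1]}' 
python3 - <<'E'
from h import *
s=get_state();print(s["force"],s["moment"],s["ee_pos"])
E
```

```text
time: 17.5
ee_pos: [517.0, 69.8, 69.6]
tcp_rot: [-0.021, 1.0, 0.0, 0.0]
force: [-0.1, -0.2, -2.0]
gripper_width: 11.8
finger_force: 35.0
[-0.12676764 -0.23378473 -2.04851587] [0.02800801 0.04240939 0.01137237] [516.99846392  69.80302569  69.56201809]
```

```bash
python3 -m pendant '{"delta_pos":[[0,0,0.1],[0,0,0.1],[0,0,0.1],[0,0,0.1],[0,0,0],[0,0,0],[0,0,0],[0,0,0]],"turn":[[0,0,0],[0,0,0],[0,0,0],[0,0,0],[0,0,0],[0,0,0],[0,0,0],[0,0,0]],"claw":[-1,-1,-1,-1,-1,-1,-1,-1]}' 
python3 - <<'E'
from h import *
s=get_state();print(s["force"],s["moment"],s["ee_pos"])
E
```

```text
time: 18.5
ee_pos: [517.0, 69.8, 67.3]
tcp_rot: [-0.021, 1.0, -0.0, 0.001]
force: [-5.9, -0.6, 14.0]
gripper_width: 12.2
finger_force: 35.0
[-5.86940447 -0.59781322 14.04897578] [ 0.0094496   0.96222876 -0.06321746] [517.02734481  69.772516    67.29385571]
```

```bash
python3 -m pendant '{"delta_pos":[[0,0,-0.08],[0,0,0],[0,0,0],[0,0,0],[0,0,0],[0,0,0],[0,0,0],[0,0,0]],"turn":[[0,0,0.05],[0,0,0.05],[0,0,0.06],[0,0,0.06],[0,0,0.06],[0,0,0.06],[0,0,0.06],[0,0,0]],"claw":[-1,-1,-1,-1,-1,-1,-1,-1]}' 
python3 - <<'E'
from h import *
s=get_state();x=yaw(s)[0];print(np.degrees(np.arctan2(x[1],x[0])),s["force"],s["moment"],s["ee_pos"],s["gripper_width"])
E
```

```text
time: 19.5
ee_pos: [516.9, 70.0, 67.3]
tcp_rot: [0.179, 0.984, 0.0, 0.0]
force: [-3.6, -0.4, 7.6]
gripper_width: 12.0
finger_force: 35.0
159.41901300848613 [-3.6148622  -0.38154748  7.62696722] [ 0.09180458  0.56311388 -0.01261432] [516.87810409  69.97719867  67.3120878 ] 11.957410607825057
```

```bash
python3 -m pendant '{"delta_pos":[[0,0,0],[0,0,0],[0,0,0],[0,0,0],[0,0,0],[0,0,0],[0,0,0],[0,0,0]],"turn":[[0,0,0.06],[0,0,0.06],[0,0,0.06],[0,0,0.06],[0,0,0.06],[0,0,0.06],[0,0,0.026],[0,0,0]],"claw":[-1,-1,-1,-1,-1,-1,-1,-1]}' 
python3 - <<'E'
from h import *
s=get_state();x=yaw(s)[0];print(np.degrees(np.arctan2(x[1],x[0])),s["force"],s["moment"],s["ee_pos"],s["gripper_width"],s["finger_force"])
im=read_camera("wrist");cv2.imwrite("pics/end.png",cv2.resize(im[130:330,120:390,::-1],None,fx=2.9,fy=2.9,interpolation=cv2.INTER_CUBIC))
E
```

```text
time: 20.5
ee_pos: [516.9, 70.2, 67.3]
tcp_rot: [0.364, 0.931, 0.0, 0.0]
force: [-3.0, 1.6, 8.2]
gripper_width: 11.8
finger_force: 35.0
137.3397315962865 [-2.98852858  1.63221142  8.2395544 ] [0.23606011 0.49183577 0.10281552] [516.92902494  70.15338194  67.32391168] 11.808454121595275 35.01927316188812
```

View pics/end.png

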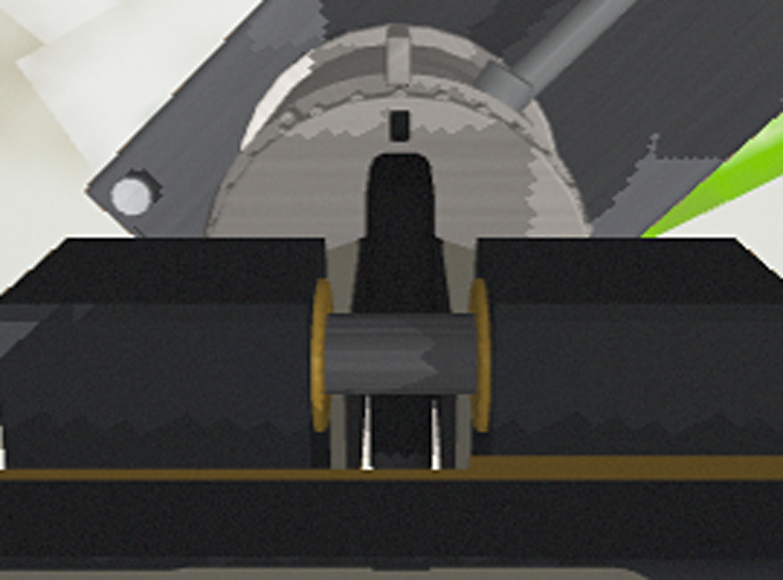

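The bar at (400,160) and the lid's mark at (400,125) line up with the rib at (398,60). The flange sits flat on the collar and the grip holds at 35 N, with a moment of 0.10 N m that fits the valve spring. I'm handing in.

```bash
python3 -c "
from bench import *
print(close_job())"
```

```text
the job is handed in; nothing more can be done
None
```

I handed the job in at about 20.5 s: plunger pressed to its stop and released, lid home in the collar, turned 45° to the ribs and still gripped at 35 N; `close_job()` gave no verdict, so I can't confirm it passed.

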